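Hang the homogeniser pestle from the drawer on its stand

ROBOT

A 6-joint arm with a two-finger parallel gripper is mounted at the origin on the work surface. World frame = base frame: x ahead of the robot, y to its left, z up, the work surface at z = 0. Lengths are in mm, angles in rad, forces in N, time in s.
With the tool pointing down it reaches from about 225 to 725 mm from the base axis. Payload 3.1 kg.
Tool frame: the origin (TCP) lies between the finger pads; the fingertips stand 14 mm ahead of it and the grasp point (between the pads) lies 5 mm behind it (manip.tip_extent is the distance from the TCP to the fingertips, in mm); z points along the fingers, y is the line along which they close (so a half turn about z gives the same grasp; the last joint's range is limited). The gripper opens to 85 mm and grips with 20 to 120 N. Pads are 22 mm wide; open, the fingers measure 114 mm over their backs; the gripper's body (76 mm by 85 mm) begins 54 mm behind the grasp point. The pads swing forward as they close: fully open they stand 13 mm farther back than shut.
Start: joints at [1.207, 0.048, 0.099, 1.622, 0, 1.443], TCP at [122.659, 510.463, 245.312] pointing down, gripper open.
Joint ranges: [-2.91, 2.91], [-0.99, 1.94], [-1.21, 1.42], [-2.12, 2.29], [-1.49, 1.47], [-3.14, 3.14]. Speed limits (rad/s): [2.79, 2.79, 3.14, 3.14, 3.14, 3.14].

INTERFACE

Orientations are given as a unit quaternion [x, y, z, w].
In Python, from workcell import manip, open_gripper, close_gripper, inverse_kinematics, telemetry, optics, job, nets gives the robot as it stands. Calls block until the motion is done:
- manip.movep(position, orientation): joint-space move of the TCP to a pose.
- manip.move_linear(position, attitude=None, max_speed=150): straight line of the TCP; attitude=None keeps the orientation; max_speed is the mean speed in mm/s.
- manip.movej(angles): joint-space move.
- open_gripper() and close_gripper(f_grip=None): open the fingers fully, or close them until they stop; f_grip is the grip in N (None keeps the last).
- manip.wait(seconds).
- inverse_kinematics(position, orientation): joint angles nearest the present ones, or None.
- telemetry.observe(): the state.
- optics.read_camera(name): name is "side" or "top" or "wrist"; returns the picture (480x640x3 uint8, red, green, blue); there is no depth.
- optics.camera_params(name): a dict with "mtx" (3x3 intrinsics, pixels), "eye" and "orientation" of the camera in the world. Camera axes: x right, y down, z forward; pixel columns grow to the right and rows downward; lengths in mm; the calibration is good to about 2 mm. A picture is of the moment at which its call begins: read the wrist's pose just before it. camera_params takes no time and is no camera call; for the wrist camera it gives the pose at the moment of the call.
A pose or a line that the arm cannot do raises manip.Unreachable and nothing moves.
- job.hand_in(): hands the job in; it is judged then, once.
Trained networks look in the newest picture that a camera, given by its name, has taken for a name from the list of things; names that differ only in an ending like _2 or _b are one class to them, and where a whole thing is asked for, a point or a joint stands for the part that bears it (a point fixed in the world has none). Each returns a list of dicts, best first, with "score" (0 to 1); they miss things now and then, are a little off and sometimes report something else, mostly with a low value. They report only what shows in the picture. A call takes as long as a camera call. They do not tell look-alikes from the thing itself.
- nets.outline_of(camera, query): "region" (480x640 bool, what is visible of it).
- nets.landmark_of(camera, query): "location" ([x, y, z] in mm, in world coordinates, good to about 4 mm: a listed point, or the origin of a listed thing).
The state is a dict: "time": time; "joint_pos": joint angles; "qvel": joint speeds; "tau": joint torques, N m; "ee_pos": TCP position; "tool_rot": TCP orientation; "contact_force": force on the tool from outside, world axes, zero at the start; "wrist_torque": the same for the moment, N m; "width": opening from 0.0 (shut) to 1.0 (fully open); "finger_force": force on a finger pad.
Only numpy, scipy, OpenCV 4.12 (cv2) and the standard library are available. Lean on these libraries where they do the work, as an engineer would, in place of code of your own. Each camera call takes 0.05 s, during which the arm holds its last target. There are 200 camera calls.

TASK

Pull the drawer open by its handle and lift the pestle out by its blue ball. Let it swing down in your fingers until it hangs tip-down below the ball, then hang it upright by its yellow collar in the red fork of the stand, behind the fork's raised lips, let go and leave it hanging still. The pestle must stay clean, so it must never touch the bench, and leave the other things where they are.

Things in the scene. Friction and masses are not known exactly. Their poses are not given: they have to be found in the camera images.
- cab: Low white fixed drawer unit, 240 deep (x) x 310 wide (y) x 94 high, with one blue-fronted drawer facing the robot. Origin: centre of its underside; x points from its front to its back, y to the left as the robot sees it, z up. Its drawer slides out along -x. A loose tip box stands on its top, in the rear half.
- cab_drawer0 (a joint): The drawer's slide in m: 0 = closed (as at the start), grows as it is pulled out, stops at 0.165. Friction about 1 N; it stays where it is left. Inside 195 deep x 268 wide; floor 22 above the bench, wall tops 72, front panel top 84. The inner face of its front wall is 56 behind the middle of the handle bar.
- cab_drawer0_handle (a point): Middle of the drawer's handle: a level black bar, 11 diameter, 120 long along the unit's y, standing 35 in front of the drawer front, 56 above the bench (38 below the unit's top). Axes as the unit's. Moves with the drawer.
- pestle_ball (a point): Centre of the blue ball (30 diameter) at one end of the pestle: pinch it here from above. The pestle starts level in the closed drawer on two grey notched saddles, along the unit's y, ball to the left, ball centre 52 above the bench, 30 above the drawer floor, about 118 behind the handle bar; the side wall is about 45 beyond the ball centre. y axis: along the pestle from tip to ball.
- pestle_balance (a point): Balance point of the pestle, 103 from the ball's centre. Pestle: 200 long, about 0.15 kg; steel shaft 10 diameter, white tip (20 diameter, 35 long) whose end is 185 from the ball's centre. Pinched by the ball with 50 N it stays level; eased by tenths of a millimetre it turns about the ball: below some 15 N it swings, at 2 to 3 N it hangs nearly plumb, near 1 N it drops. Axes as the ball's.
- pestle_collar (a point): Centre of the underside (the face towards the tip) of the yellow round collar, 30 diameter and 8 thick, on the pestle's axis, 43 from the ball's centre; the tip's end is 142 beyond it. Axes as the ball's.
- fork_seat (a point): Where the middle of the collar's underside should rest: on top of the red fork of the fixed stand, 185 above the bench. x points from the fork's open mouth to its closed end, y across the slot, z up. Slot 17 wide, its end 22 beyond the seat; prongs 8 thick end 38 before it, where lips stand 5 above the fork: come in above them, then lower. Base 130 x 100 x 12; nothing above the fork.
Things that resemble listed ones, but are neither listed nor needed, are in the scene too. What is shaped like the part that bears fork_seat but orange is not meant.

How it is judged (in metres and radians):
On the way, in this order (a step that is already met when the one before it is completed fails the run):
1. the drawer is pulled open at least 120 mm, with the gripper at its handle (grasp point within 70 mm of the bar's middle) (value of joint cab_drawer0 above 0.12 m and distance between the grasp point and cab_drawer0_handle below 0.07 m), for 0.1 s.
2. the pestle, held in the fingers by its ball (grasp point within 30 mm of the ball's centre), hangs tip-down (within 20 degrees of upright) with its ball more than 200 mm above the bench (angle between pestle_ball's own y axis and vertical below 0.35 rad and height (world z) of pestle_ball above 0.2 m and contact force between the fingers and pestle above 0.5 N and distance between the grasp point and pestle_ball below 0.03 m), for 0.3 s.
At the end, for the whole second after the job is handed in: The pestle hangs still and upright (within 7 degrees) in the stand's fork, the collar's underside resting on the fork (within 3 mm) and within 22 mm of the seat, i.e. behind the lips. The drawer may stay open (horizontal distance between pestle_collar and fork_seat below 0.022 m and z of pestle_collar in the frame of fork_seat between -0.004 and 0.003 m and angle between pestle_ball's own y axis and vertical below 0.12 rad and linear speed of pestle below 0.03 m/s); the robot touches nothing.
It fails at once if the pestle touches the bench (contact force between pestle and table above 0.3 N).
It fails at once if a bystander is pushed more than 30 mm (bottle, jar, tip box, dishes, carton) (distance of any of amber_bottle, sharps_jar, tip_box, dish_stack, tube_carton from where it was at the start of the episode above 0.03 m).
It also fails if it takes over 72 s, if anything falls off the work surface, if the arm or the gripper's body presses on something with over 40 N, if the wrist force passes 120 N, or if a joint passes its speed limit or range.

## Working session

There is one attempt and no reset: what is moved stays moved. The work goes in short steps, each a Python script; the robot and the scene stay as the last script left them, time stands still between calls to the robot, and variables do not carry over. Pictures are saved under pics/ and viewed, at most 10 in all, crops included, and the job is handed in when it is done.

```bash
ls; mkdir -p pics; python3 - <<'E'
from workcell import manip, telemetry, optics, nets
import cv2, numpy as np
ims=[]
for c in ("side","top"):
    im=optics.read_camera(c); ims.append(im)
    p=optics.camera_params(c); print(c,np.round(p["eye"]),np.round(p["orientation"],3),p["mtx"][0][0])
    for q in ("cab","cab_drawer0_handle","fork_seat","pestle_ball"):
        print(c,q,[(np.round(d["location"],1).tolist(),round(d["score"],2)) for d in nets.landmark_of(c,q)])
    cv2.imwrite(f"pics/{c}0.png",im[:,:,::-1])
s=telemetry.observe(); print({k:np.round(v,3).tolist() for k,v in s.items()}, manip.tip_extent)
E
```

```text
pics
side [ 292. -905. 1142.] [ 0.908 -0.141  0.053 -0.391] 601.3494023947209
side cab [([745.6, -36.9, 0.2], 0.65)]
side cab_drawer0_handle [([592.3, -43.4, 55.4], 0.87)]
side fork_seat [([440.2, 344.9, 185.4], 0.64), ([488.6, 548.6, 184.2], 0.58)]
side pestle_ball []
top [ 319.   90. 1709.] [ 0.709 -0.699  0.058 -0.067] 588.984177707883
top cab [([745.5, -35.4, 2.3], 0.86)]
top cab_drawer0_handle [([590.1, -43.0, 58.1], 0.68)]
top fork_seat [([444.4, 345.1, 185.7], 0.93), ([490.2, 550.4, 180.3], 0.62)]
top pestle_ball []
{'time': 0.5, 'joint_pos': [1.207, 0.048, 0.099, 1.622, -0.0, 1.443], 'qvel': [-0.0, 0.002, 0.002, -0.0, -0.0, -0.0], 'tau': [-0.001, -33.821, 31.978, 0.002, -0.0, 0.0], 'ee_pos': [122.651, 510.457, 245.283], 'tool_rot': [0.118, 0.993, -0.0, -0.0], 'contact_force': [-0.173, 0.086, 0.401], 'wrist_torque': [-0.046, -0.003, 0.002], 'finger_force': 0.0, 'width': 1.0} 14.0
```

```bash
pwd; ls pics
```

```text
.
side0.png
top0.png
```

View pics/side0.png

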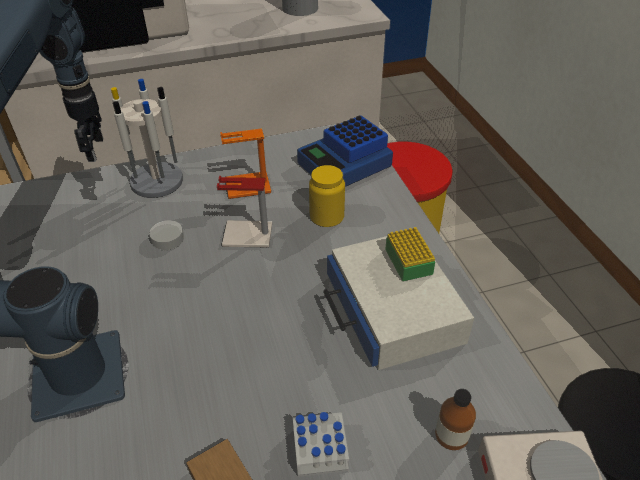

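View pics/top0.png

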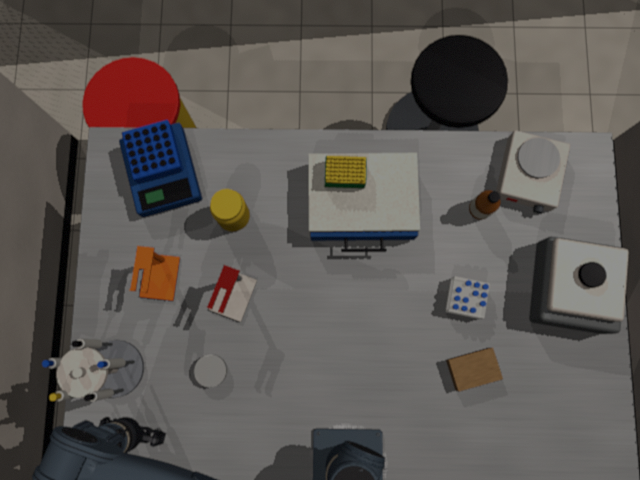

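Red fork is at top pixel (228,290), mouth toward lower-left; the orange look-alike is at (155,275). The handle is at (364,247) and the tip box at (345,170) on the cab. Next I'll get yaws from the outlines and check the gripper API.

```bash
python3 - <<'E'
from h import *
for k in ({"width":0.5},{"f_grip":500}):
    try: close_gripper(**k); print(k,"ok")
    except Exception as e: print(k,type(e),e)
st()
for a in (0.026,0.026+np.pi): print(a,inverse_kinematics([535,-43,260],down(a)))
q=min((inverse_kinematics([535,-43,260],down(a)) for a in (0.026,0.026+np.pi)),key=lambda q:abs(q[5]))
open_gripper(); manip.movej(q); st()
im=optics.read_camera("wrist"); cv2.imwrite("pics/w1.png",im[:,:,::-1])
for c in ("wrist","side"):
    if c=="side": optics.read_camera(c)
    print(c,[(np.round(d["location"],1).tolist(),round(d["score"],2)) for d in nets.landmark_of(c,"cab_drawer0_handle")])
p=optics.camera_params("wrist"); print(p["eye"])
r=nets.outline_of("wrist","cab_drawer0_handle")
print([(d["score"],d["region"].sum()) for d in r])
E
```

```text
{'width': 0.5} <class 'TypeError'> got an unexpected keyword argument 'width'
{'f_grip': 500} ok
t1.47 ee [122.6 510.5 245.3] F [1.  0.9 0.7] w0.006 ff0.0 q [1.21 0.05 0.1  1.62 0.   1.44]
0.026 [-0.20517124  0.08302536  0.16530512  1.65307609  0.          1.33962509]
3.167592653589793 [-0.20517124  0.08302536  0.16530512  1.65307609  0.         -1.80196756]
t4.70 ee [535.  -42.1 260. ] F [0.3 0.4 0.6] w0.997 ff0.0 q [-0.2   0.08  0.17  1.65  0.    1.34]
wrist [([591.5, -40.3, 54.9], 0.84)]
side [([594.8, -43.4, 56.1], 0.69)]
[532.82739069  36.47806095 388.49987729]
[(0.96, np.int64(12418))]
```

View pics/w1.png

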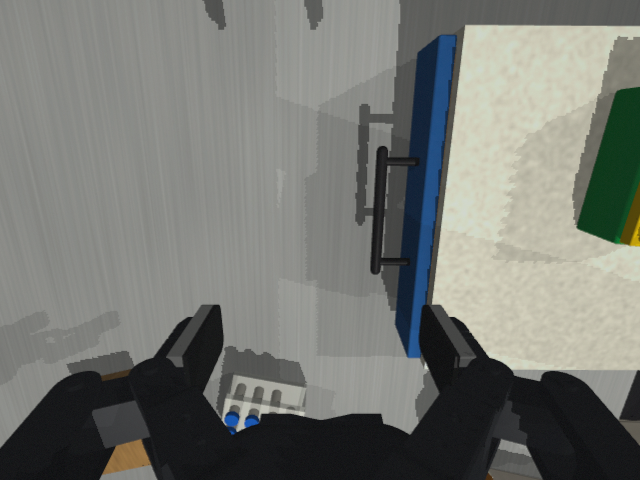

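The wrist image shows the handle bar running from about (382,150) to (376,270), in front of the blue front. I'll project those, then hook and pull.

```bash
python3 - <<'E'
from h import *
a,b=plane("wrist",[(382.5,148),(375.5,272)],56); m=(a+b)/2
print("ends",a,b,"len",np.linalg.norm(a-b),"mid",m)
d=(a-b)/np.linalg.norm(a-b); yaw=-np.arctan2(d[0],d[1]); print("yaw",yaw)
yaw=float(np.clip(yaw,-.06,.06))
bar=np.array([592.0 if abs(m[0]-592)>5 else (m[0]+591.5)/2, -42.5,56]); print("bar",bar)
u=np.array([np.cos(yaw),np.sin(yaw),0])
np.savez("geo.npz",bar=bar,yaw=yaw)
q=down(yaw); t=bar-29.5*u; t[2]=150
manip.movep(t,q); t[2]=47; manip.move_linear(t,max_speed=100); s=st()
im=optics.read_camera("wrist"); cv2.imwrite("pics/w2.png",im[:,:,::-1])
E
```

```text
ends [591.30856796  20.44402682  56.        ] [ 594.56530524 -105.93699145   56.        ] len 126.42297306243024 mid [592.9369366  -42.74648231  56.        ]
yaw 0.02576349467034184
bar [592.2184683 -42.5        56.       ]
t6.66 ee [563.5 -43.4  48. ] F [0.3 0.4 1. ] w0.997 ff0.0 q [-0.2   0.2  -0.13  1.24 -0.    1.35]
```

View pics/w2.png

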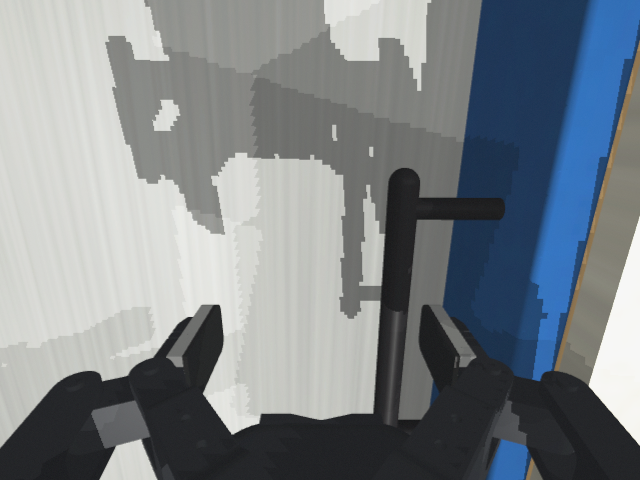

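The bar (column ~395) sits between the open fingers with the right finger behind it, so I'll pull.

```bash
python3 - <<'E'
from h import *
g=np.load("geo.npz"); bar,yaw=g["bar"],float(g["yaw"]); u=np.array([np.cos(yaw),np.sin(yaw),0])
t=bar-29.5*u; t[2]=40; manip.move_linear(t,max_speed=60); st()
p=t-170*u; manip.move_linear(p,max_speed=80); manip.wait(0.3); st()
p=p+8*u; manip.move_linear(p,max_speed=60); p[2]=200; manip.move_linear(p); 
# ball expected
y=np.array([-u[1],u[0],0]); ball=bar+(118-155)*u+89*y; ball[2]=52; print("ball exp",ball)
for c in ("side","top","wrist"):
    optics.read_camera(c)
    for n in ("cab_drawer0_handle","pestle_ball","pestle_collar"):
        print(c,n,[(np.round(d["location"],1).tolist(),round(d["score"],2)) for d in nets.landmark_of(c,n)])
t=ball-60*u-30*y; t[2]=260
manip.movep(t,down(yaw)); st()
im=optics.read_camera("wrist"); cv2.imwrite("pics/w3.png",im[:,:,::-1])
for n in ("pestle_ball","pestle_collar"):
        print("w",n,[(np.round(d["location"],1).tolist(),round(d["score"],2)) for d in nets.landmark_of("wrist",n)])
E
```

```text
t6.97 ee [563.2 -43.4  40.4] F [-0.1 -0.3  0.8] w0.999 ff0.4 q [-0.2   0.2  -0.14  1.23 -0.    1.35]
t9.55 ee [392.8 -47.8  39.9] F [ 0.8 -0.8  0.3] w0.999 ff0.2 q [-0.29 -0.24 -0.58  1.23 -0.    1.25]
ball exp [552.93804976  45.51732057  52.        ]
side cab_drawer0_handle [([436.6, -45.2, 54.6], 0.73)]
side pestle_ball [([548.1, 29.0, 52.4], 0.77)]
side pestle_collar [([548.8, -16.9, 49.0], 0.77)]
top cab_drawer0_handle [([434.5, -46.9, 61.3], 0.72)]
top pestle_ball [([550.3, 26.1, 55.3], 0.92)]
top pestle_collar [([546.3, -14.1, 50.8], 0.83)]
wrist cab_drawer0_handle [([432.8, -40.7, 56.2], 0.77)]
wrist pestle_ball []
wrist pestle_collar [([545.9, -11.7, 50.5], 0.93)]
t12.22 ee [493.8  14.2 259.9] F [-0.  -0.7  0.1] w1.003 ff0.0 q [-0.11 -0.03  0.05  1.65 -0.    1.44]
w pestle_ball [([549.9, 31.2, 52.4], 0.81), ([554.1, -76.3, 51.3], 0.71), ([430.9, -41.6, 55.7], 0.44)]
w pestle_collar [([548.5, -12.7, 51.5], 0.75)]
```

View pics/w3.png

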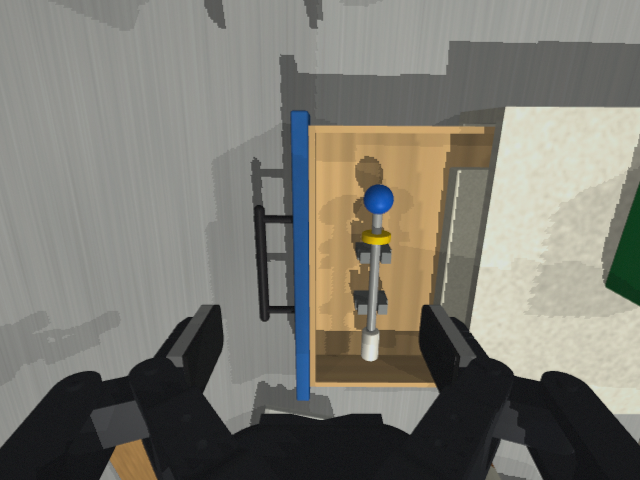

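Drawer open; the wrist image shows the blue ball at (379,199), collar at (376,238), tip end at (370,360), and the inner front wall edge near column 316 by the ball. I'll check the finger clearance.

```bash
python3 - <<'E'
from h import *
im=cv2.imread("pics/w3.png"); hsv=cv2.cvtColor(im,cv2.COLOR_BGR2HSV)
b=np.zeros((480,640),bool); b[180:222,358:402]=True
b&=(hsv[...,0]>100)&(hsv[...,0]<130)&(hsv[...,1]>120)
c=np.argwhere(b).mean(0)[::-1]; print("ball px",c,b.sum(), 2*np.sqrt(b.sum()/np.pi))
print("ball",plane("wrist",c,52))
print("ball2/collar/tip",plane("wrist",[(376,239),(370,358)],52))
print("front wall inner top z72",plane("wrist",[(316.5,199)],72),"panel back edge z84",plane("wrist",[(309,199)],84))
print("side wall top",plane("wrist",[(375,132)],72)," cab front top",plane("wrist",[(497,199)],94))
print("handle bar", plane("wrist",[(260.5,206),(264.5,321)],56))
E
```

```text
ball px [378.20679468 198.93057607] 677 29.35954992478095
ball [[549.04989056  27.14934792  52.        ]]
ball2/collar/tip [[ 550.04153127  -14.65234021   52.        ]
 [ 554.13558379 -160.07535423   52.        ]]
front wall inner top z72 [[487.98359262  29.45328948  72.        ]] panel back edge z84 [[481.35673242  31.66529252  84.        ]]
side wall top [[538.11451354  90.44654788  72.        ]]  cab front top [[644.85294668  37.94490434  94.        ]]
handle bar [[ 432.66504669   17.81554028   56.        ]
 [ 433.34165435 -111.80212125   56.        ]]
```

```bash
python3 - <<'E'
from h import *
g=np.load("geo.npz"); yaw=float(g["yaw"]); Q=down(yaw)
t=np.array([551,28,150.]); manip.movep(t,Q); s=st(); e=t-s["ee_pos"]
for z in (85,65,46):
    t[2]=z; manip.move_linear(t,max_speed=80); s=st()
    if np.linalg.norm(s["contact_force"])>6: print("contact"); raise SystemExit
close_gripper(60); manip.wait(0.2); st()
im=optics.read_camera("wrist"); cv2.imwrite("pics/w4.png",im[:,:,::-1])
E
```

```text
t12.94 ee [550.   27.6 150.1] F [-0.1  0.4  0.9] w1.000 ff0.0 q [-0.07  0.12 -0.02  1.44 -0.    1.47]
t13.90 ee [551.4  28.   85.5] F [-0.6 -1.2  1. ] w0.999 ff0.0 q [-0.07  0.14 -0.12  1.31  0.    1.47]
t14.30 ee [550.1  28.1  63.8] F [ 0.9 -0.3  0. ] w0.997 ff0.0 q [-0.07  0.16 -0.15  1.27  0.    1.47]
t14.68 ee [550.   28.1  44.8] F [-0.2  0.6  0.4] w1.005 ff0.0 q [-0.07  0.17 -0.17  1.23 -0.    1.47]
t15.46 ee [551.2  28.   46.3] F [-0.8 -0.   1.2] w0.319 ff58.9 q [-0.07  0.17 -0.17  1.23  0.    1.47]
```

View pics/w4.png

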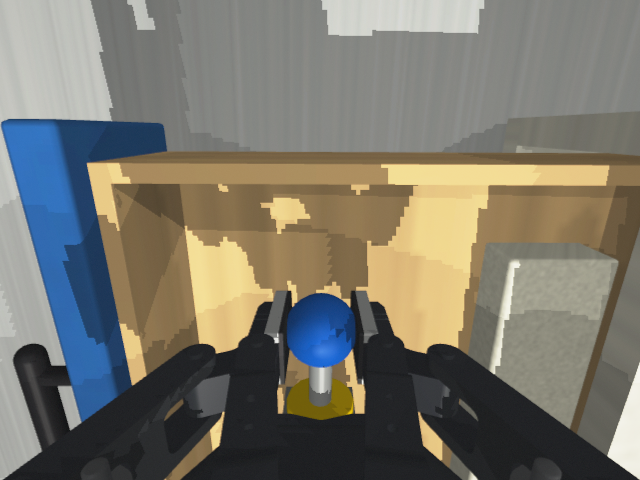

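The ball is centred between the pads at (321,330), with the shaft behind it. Now the lift.

```bash
python3 - <<'E'
from h import *
s=telemetry.observe(); t=np.array(s["ee_pos"]); t[2]=110; manip.move_linear(t,max_speed=80); st()
t[2]=310; manip.move_linear(t,max_speed=120); st(); print(telemetry.observe()["wrist_torque"])
def ang():
    im=optics.read_camera("wrist")
    b=nets.landmark_of("side","pestle_ball")
for f in (50,20):
    close_gripper(f); manip.wait(0.3); st(); print(np.round(telemetry.observe()["wrist_torque"],3))
optics.read_camera("side")
for n in ("pestle_ball","pestle_collar","pestle_balance"): print(n,[(np.round(d["location"],1).tolist(),round(d["score"],2)) for d in nets.landmark_of("side",n)])
E
```

```text
t16.46 ee [550.8  28.  109.4] F [-0.7  0.2 -1.9] w0.319 ff59.2 q [-0.07  0.13 -0.08  1.36  0.    1.47]
t18.27 ee [550.9  28.1 309.1] F [ 0.6 -0.1 -2.2] w0.317 ff59.2 q [-0.07  0.15  0.34  1.76  0.    1.47]
[ 0.15002179 -0.0069169  -0.01819054]
t18.79 ee [551.2  28.  310. ] F [-0.2 -0.1 -2. ] w0.320 ff59.2 q [-0.07  0.15  0.34  1.76  0.    1.47]
[ 0.146 -0.014 -0.026]
t19.31 ee [551.2  28.  310. ] F [-0.3 -0.3 -1.6] w0.320 ff59.2 q [-0.07  0.15  0.34  1.76 -0.    1.47]
[ 0.117  0.006 -0.032]
pestle_ball [([440.3, 342.7, 182.4], 0.73), ([548.1, 28.6, 315.4], 0.72)]
pestle_collar [([553.5, -15.2, 310.8], 0.68)]
pestle_balance [([550.7, -71.1, 312.0], 0.57)]
```

The grip force doesn't drop on re-closing (it stays at 59 N). That makes the pestle rigid in the fingers, so I can tilt the tool 90° about its closing axis to hang it plumb and place it with the tool level. First I'll go look at the fork from near and check which level-tool headings are reachable.

```bash
python3 - <<'E'
from h import *
g=np.load("geo.npz"); yaw=float(g["yaw"])
manip.movep([440,230,345],down(yaw)); manip.wait(0.2); st()
im=optics.read_camera("wrist"); cv2.imwrite("pics/w5.png",im[:,:,::-1])
for n in ("fork_seat","pestle_ball"): print([(np.round(d["location"],1).tolist(),round(d["score"],2)) for d in nets.landmark_of("wrist",n)])
p=optics.camera_params("wrist"); np.savez("cam5.npz",**{k:np.array(v) for k,v in p.items()}); print(p["eye"])
def level(phi):
    h=np.array([np.cos(phi),np.sin(phi),0]);u=np.array([0,0,1.]); return R.from_matrix(np.c_[u,np.cross(h,u),h]).as_quat(),h
seat=np.array([443,345,185.]); fx=np.array([np.cos(-.36),np.sin(-.36),0])
for d in range(-60,121,15):
    q,h=level(np.radians(d)); out=[]
    for off,z in ((0,228),(0,260),(-100,260),(-100,330)):
        b=seat+off*fx; b[2]=z; r=inverse_kinematics(b+5*h,q); out.append(None if r is None else np.round(r,2).tolist())
    print(d,out)
E
```

```text
t20.63 ee [440.8 228.8 344.3] F [ 0.2  0.3 -2. ] w0.321 ff59.2 q [ 0.34  0.03  0.28  1.82 -0.    1.89]
[([441.9, 345.4, 180.3], 0.65)]
[([437.2, 229.8, 351.1], 0.77)]
[438.61812594 308.10990128 473.0821221 ]
-60 [None, None, None, None]
-45 [None, None, None, None]
-30 [None, None, None, None]
-15 [[1.07, 0.01, -0.9, -0.91, -1.33, -3.14], [1.07, -0.08, -0.9, -0.82, -1.33, -3.14], None, None]
0 [[0.99, -0.21, -1.1, -0.89, -0.99, -3.14], [0.99, -0.33, -1.09, -0.76, -0.99, -3.14], [1.26, -0.29, -1.07, -0.78, -1.26, -3.14], [1.26, -0.48, -1.02, -0.54, -1.26, -3.14]]
15 [None, None, None, [1.15, -0.86, -1.2, -0.34, -0.89, -3.14]]
30 [None, None, None, None]
45 [None, None, None, None]
60 [None, None, None, None]
75 [[-0.02, -0.22, -1.11, -0.88, 1.33, -3.14], [-0.02, -0.34, -1.1, -0.76, 1.33, -3.14], None, None]
90 [None, None, None, None]
105 [None, None, None, None]
120 [None, None, None, None]
```

View pics/w5.png

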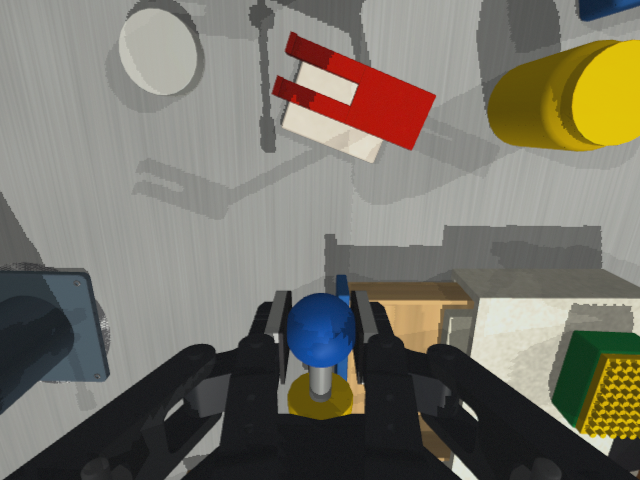

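The image shows the red fork with prong ends at (288,41) and (275,86), closed slot end near (355,94), and the ball held level in the fingers. Now I'll fix the seat and find a level-tool path that keeps joint 6 within its range.

```bash
cat >> h.py <<'E'
def level(phi,roll=0.,pitch=0.):
    h=np.array([np.cos(phi),np.sin(phi),0]);u=np.array([0,0,1.]); y=np.cross(h,u)
    m=R.from_rotvec(h*roll)*R.from_rotvec(y*pitch)*R.from_matrix(np.c_[u,y,h]); return m.as_quat(), m.apply([0,0,1.])
E
python3 - <<'E'
from h import *
p=dict(np.load("cam5.npz"))
a=plane("",[(288,41),(275,86),(358,84),(352,104),(436,95),(414,150)],187,p)[:,:2]; print(np.round(a,1))
front=a[:2].mean(0); slot=a[2:4].mean(0); back=a[4:].mean(0)
fx=(back-front)/np.linalg.norm(back-front); print("len",np.linalg.norm(back-front),"front-slot",np.linalg.norm(slot-front),"fx",fx,np.arctan2(fx[1],fx[0]))
print("prong spacing",np.linalg.norm(a[0]-a[1]),"seat",front+38*fx,slot-22*fx)
seat=np.array([443,345])
cur=telemetry.observe()["joint_pos"]
for d in (-12,-6,0,6):
  for roll in (-.06,.06):
    q,h=level(np.radians(d),roll); out=[]
    for off,z in ((0,228),(0,245),(-70,245),(-70,330)):
        b=np.r_[seat+off*fx,z]; r=inverse_kinematics(b+5*h,q); out.append(None if r is None else np.round(r,2).tolist())
    print(d,roll,out)
E
```

```text
[[412.7 368.7]
 [402.6 338. ]
 [466.1 341. ]
 [462.3 326.6]
 [526.8 334.7]
 [514.3 293.2]]
len 119.58783440401778 front-slot 59.8478778341532 fx [ 0.94425919 -0.32920295] -0.3354593481615577
prong spacing 32.36782021956792 seat [443.51679673 340.84062167] [443.4250934  341.04031616]
-12 -0.06 [[1.06, -0.03, -0.94, -0.91, -1.27, 3.08], [1.06, -0.08, -0.94, -0.86, -1.27, 3.08], [1.22, -0.07, -0.93, -0.86, -1.43, 3.08], [1.22, -0.28, -0.89, -0.6, -1.43, 3.08]]
-12 0.06 [[1.06, -0.03, -0.94, -0.91, -1.27, -3.08], [1.06, -0.08, -0.94, -0.86, -1.27, -3.08], [1.22, -0.07, -0.93, -0.86, -1.43, -3.08], [1.22, -0.28, -0.89, -0.6, -1.43, -3.08]]
-6 -0.06 [[1.03, -0.12, -1.02, -0.91, -1.13, 3.08], [1.03, -0.17, -1.02, -0.85, -1.13, 3.08], [1.2, -0.16, -1.01, -0.85, -1.31, 3.08], [1.2, -0.39, -0.96, -0.57, -1.31, 3.08]]
-6 0.06 [[1.03, -0.12, -1.02, -0.91, -1.13, -3.08], [1.03, -0.17, -1.02, -0.85, -1.13, -3.08], [1.2, -0.16, -1.01, -0.85, -1.31, -3.08], [1.2, -0.39, -0.96, -0.57, -1.31, -3.08]]
0 -0.06 [[0.99, -0.21, -1.1, -0.89, -0.99, 3.08], [0.99, -0.27, -1.1, -0.82, -0.99, 3.08], [1.18, -0.27, -1.09, -0.82, -1.18, 3.08], [1.18, -0.51, -1.04, -0.52, -1.18, 3.08]]
0 0.06 [[0.99, -0.21, -1.1, -0.89, -0.99, -3.08], [0.99, -0.27, -1.1, -0.82, -0.99, -3.08], [1.18, -0.27, -1.09, -0.82, -1.18, -3.08], [1.18, -0.51, -1.04, -0.52, -1.18, -3.08]]
6 -0.06 [[0.94, -0.32, -1.17, -0.86, -0.83, 3.08], [0.94, -0.39, -1.17, -0.78, -0.83, 3.08], [1.14, -0.39, -1.17, -0.78, -1.03, 3.08], [1.14, -0.65, -1.11, -0.46, -1.03, 3.08]]
6 0.06 [[0.94, -0.32, -1.17, -0.86, -0.83, -3.08], [0.94, -0.39, -1.17, -0.78, -0.83, -3.08], [1.14, -0.39, -1.17, -0.78, -1.03, -3.08], [1.14, -0.65, -1.11, -0.46, -1.03, -3.08]]
```

```bash
python3 - <<'E'
from h import *
fx=np.array([.944,-.332]); fx/=np.linalg.norm(fx); seat=np.array([443.2,342.]); np.savez("fork.npz",fx=fx,seat=seat)
pre=seat-75*fx
for phi,pit,b in ((60,-65,(410,230,400)),(25,-33,(390,300,400)),(-3,0,(*pre,340))):
    q,h=level(np.radians(phi),-.05,np.radians(pit)); j=inverse_kinematics(np.array(b)+5*h,q)
    c=np.array(telemetry.observe()["joint_pos"])
    if j is None: print("none",phi); break
    print(np.round(j,2)); 
    if abs(np.array(j)-c).max()>2: print("jump"); break
    manip.movej(j)
manip.wait(0.4); s=st(); print(R.from_quat(s["tool_rot"]).as_matrix().round(3).tolist(), np.round(s["wrist_torque"],3))
ims=[]
for c in ("side","top"):
    ims.append(optics.read_camera(c))
    for n in ("pestle_ball","pestle_collar","pestle_balance","fork_seat"): print(c,n,[(np.round(d["location"],1).tolist(),round(d["score"],2)) for d in nets.landmark_of(c,n)])
z=[cv2.resize(ims[0][80:280,120:340],None,fx=2,fy=2),cv2.resize(ims[1][220:420,150:330],None,fx=2,fy=2)]
cv2.imwrite("pics/c6.png",np.hstack(z)[:,:,::-1])
E
```

```text
[ 0.18 -0.4  -0.05  1.59  0.3   2.31]
[ 0.64 -0.96 -0.65  0.9  -0.19 -3.07]
jump
t21.71 ee [411.6 232.1 394.5] F [-0.2  1.  -2.3] w0.321 ff59.2 q [ 0.18 -0.39 -0.05  1.59  0.3   2.31]
[[0.435, 0.866, 0.248], [0.796, -0.499, 0.343], [0.421, 0.048, -0.906]] [-0.34   0.23  -0.005]
side pestle_ball []
side pestle_collar [([391.6, 197.8, 375.0], 0.85)]
side pestle_balance [([365.1, 153.4, 353.6], 0.79)]
side fork_seat [([491.7, 544.7, 186.9], 0.84), ([439.1, 343.2, 182.7], 0.55)]
top pestle_ball [([411.0, 231.7, 402.8], 0.58), ([436.0, -43.3, 56.0], 0.38)]
top pestle_collar []
top pestle_balance []
top fork_seat [([493.9, 549.4, 182.6], 0.65)]
```

View pics/c6.png

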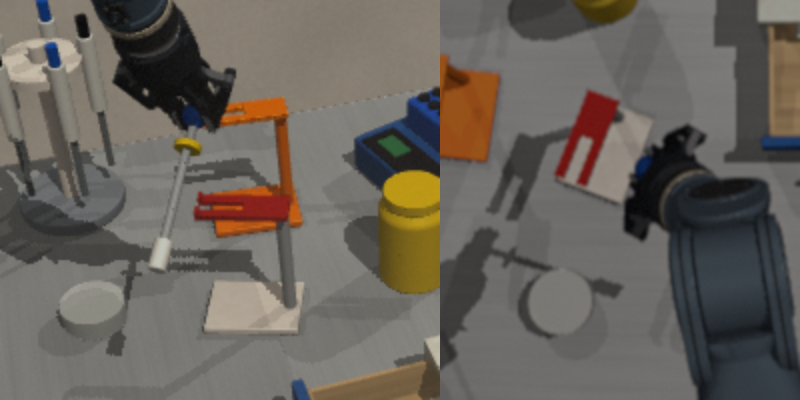

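The side crop shows the pestle rigid in the grip, mid-tilt and clear of everything. I'll continue through a waypoint that keeps q6 positive.

```bash
python3 - <<'E'
from h import *
f=np.load("fork.npz"); fx,seat=f["fx"],f["seat"]; pre=seat-75*fx
c=np.array(telemetry.observe()["joint_pos"]); ok=None
for phi,pit,roll in ((25,-33,-.3),(40,-40,-.25),(10,-33,-.3),(25,-33,-.45)):
    q,h=level(np.radians(phi),roll,np.radians(pit)); j=inverse_kinematics(np.array([400,290,400])+5*h,q)
    print(phi,pit,roll,None if j is None else np.round(j,2))
    if j is not None and ok is None and abs(np.array(j)-c).max()<1.8 and j[1]>-.95: ok=j
if ok is not None: manip.movej(ok)
q,h=level(np.radians(-3),-.05); j=inverse_kinematics(np.r_[pre,340]+5*h,q); c=np.array(telemetry.observe()["joint_pos"])
print(np.round(j,2),np.round(c,2))
if ok is None or abs(np.array(j)-c).max()>2: raise SystemExit("jump")
manip.movej(j); manip.wait(0.6); s=st(); print(np.round(s["wrist_torque"],3))
ims=[]
for c in ("side","top","wrist"):
    ims.append(optics.read_camera(c))
    for n in ("pestle_ball","pestle_collar","pestle_balance","fork_seat"): print(c,n,[(np.round(d["location"],1).tolist(),round(d["score"],2)) for d in nets.landmark_of(c,n)])
z=[cv2.resize(ims[0][80:280,120:340],None,fx=1.6,fy=1.6),cv2.resize(ims[2],(427,320))]
cv2.imwrite("pics/c7.png",np.hstack(z)[:,:,::-1])
E
```

```text
25 -33 -0.3 [ 0.73 -0.91 -0.64  0.87 -0.41  3.05]
40 -40 -0.25 [ 0.49 -0.89 -0.55  1.    0.    2.82]
10 -33 -0.3 [ 0.9  -0.7  -0.52  0.97 -0.74 -2.9 ]
25 -33 -0.45 [ 0.81 -0.88 -0.64  0.85 -0.55  2.97]
[ 1.2  -0.48 -1.   -0.52 -1.25  3.09] [ 0.73 -0.91 -0.64  0.87 -0.41  3.05]
t24.81 ee [380.2 371.8 361. ] F [-4.1  3.8 27.5] w0.319 ff58.1 q [ 1.2  -0.48 -0.97 -0.53 -1.25  3.09]
[-0.473 -4.908  0.768]
side pestle_ball [([369.3, 370.0, 368.4], 0.79)]
side pestle_collar [([381.7, 366.3, 325.5], 0.56)]
side pestle_balance [([391.7, 359.8, 269.9], 0.91)]
side fork_seat [([441.3, 342.6, 180.5], 0.84), ([492.4, 544.3, 186.7], 0.63), ([373.2, 370.4, 369.4], 0.26)]
top pestle_ball [([373.2, 367.7, 369.0], 0.64)]
top pestle_collar [([378.1, 370.1, 323.0], 0.66)]
top pestle_balance [([393.8, 357.8, 269.6], 0.6)]
top fork_seat [([493.3, 550.6, 181.3], 0.84), ([446.6, 343.1, 184.8], 0.59), ([742.0, -36.9, 2.0], 0.34)]
wrist pestle_ball [([373.9, 374.5, 370.0], 0.87)]
wrist pestle_collar [([381.4, 366.8, 323.8], 0.81)]
wrist pestle_balance []
wrist fork_seat []
```

View pics/c7.png

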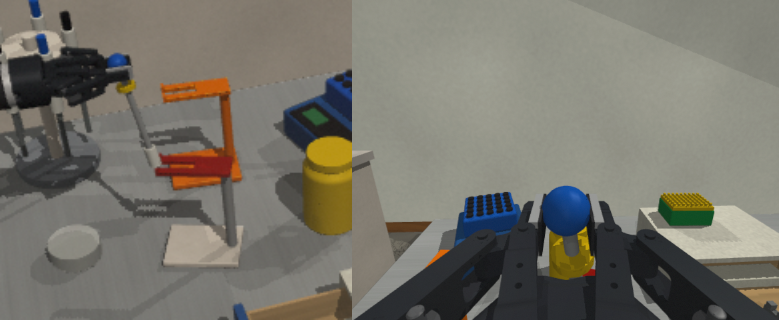

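The pestle's tip came down on the red prong (27 N upward, about 12° of turn in the fingers); only the fork is touched. I'll lift off, back away, and correct the tilt with tool pitch.

```bash
cat >> h.py <<'E'
def tilt(cams=("side","top")):
    v=[]
    for c in cams:
        optics.read_camera(c); P={}
        for n in ("pestle_ball","pestle_collar","pestle_balance"):
            e=np.array(telemetry.observe()["ee_pos"])
            L=[np.array(d["location"]) for d in nets.landmark_of(c,n)]; L=[l for l in L if np.linalg.norm(l-e)<160]
            if L: P[n]=L[0]
        print(c,{k:np.round(x,1).tolist() for k,x in P.items()})
        if "pestle_ball" in P and "pestle_balance" in P:
            d=P["pestle_ball"]-P["pestle_balance"]; v.append(d/np.linalg.norm(d))
    v=np.mean(v,0); print("axis",np.round(v,3),"deg",np.degrees(np.arccos(v[2]/np.linalg.norm(v)))); return v
E
python3 - <<'E'
from h import *
f=np.load("fork.npz"); fx,seat=f["fx"],f["seat"]
t=np.array(telemetry.observe()["ee_pos"]); t[2]+=50; manip.move_linear(t,max_speed=60); st()
for off in (-95,-85,-75):
  b=np.r_[seat+off*fx,400]
  for roll in (-.05,-.02,.03):
    for phi in (-3,4):
        q,h=level(np.radians(phi),roll,np.radians(-12)); j=inverse_kinematics(b+5*h,q); print(off,roll,phi,None if j is None else np.round(j,2))
v=tilt()
E
```

```text
t26.90 ee [380.1 371.8 410.2] F [ 0.  -0.5 -1.5] w0.323 ff57.6 q [ 1.2  -0.57 -0.9  -0.33 -1.25  3.09]
-95 -0.05 -3 [ 1.24 -0.55 -0.64  0.58 -1.23 -2.55]
-95 -0.05 4 [ 1.21 -0.7  -0.76  0.42 -1.1  -2.76]
-95 -0.02 -3 [ 1.24 -0.56 -0.65  0.57 -1.23 -2.53]
-95 -0.02 4 [ 1.2  -0.71 -0.76  0.41 -1.09 -2.74]
-95 0.03 -3 [ 1.24 -0.57 -0.66  0.55 -1.22 -2.5 ]
-95 0.03 4 [ 1.2  -0.72 -0.77  0.4  -1.08 -2.7 ]
-85 -0.05 -3 [ 1.21 -0.56 -0.65  0.54 -1.21 -2.59]
-85 -0.05 4 [ 1.18 -0.71 -0.77  0.39 -1.08 -2.79]
-85 -0.02 -3 [ 1.21 -0.57 -0.66  0.53 -1.2  -2.57]
-85 -0.02 4 [ 1.18 -0.72 -0.77  0.39 -1.07 -2.76]
-85 0.03 -3 [ 1.21 -0.58 -0.67  0.51 -1.19 -2.54]
-85 0.03 4 [ 1.17 -0.73 -0.78  0.38 -1.06 -2.73]
-75 -0.05 -3 [ 1.19 -0.57 -0.67  0.5  -1.19 -2.63]
-75 -0.05 4 [ 1.15 -0.72 -0.78  0.37 -1.05 -2.81]
-75 -0.02 -3 [ 1.19 -0.58 -0.67  0.49 -1.18 -2.61]
-75 -0.02 4 [ 1.15 -0.72 -0.78  0.37 -1.04 -2.79]
-75 0.03 -3 [ 1.18 -0.59 -0.69  0.47 -1.17 -2.58]
-75 0.03 4 [ 1.14 -0.74 -0.79  0.36 -1.03 -2.75]
side {'pestle_ball': [370.7, 370.3, 417.2], 'pestle_collar': [375.6, 367.8, 374.0], 'pestle_balance': [383.5, 357.8, 321.1]}
top {'pestle_ball': [375.7, 375.5, 420.5], 'pestle_collar': [374.4, 366.6, 371.6], 'pestle_balance': [383.8, 358.3, 315.5]}
axis [-0.103  0.145  0.984] deg 10.242703170857805
```

```bash
python3 - <<'E'
from h import *
f=np.load("fork.npz"); fx,seat=f["fx"],f["seat"]
v=(tilt()+tilt())/2; v/=np.linalg.norm(v)
s=telemetry.observe(); M=R.from_quat(s["tool_rot"]); ee=np.array(s["ee_pos"])
ax=np.cross(v,[0,0,1]); ax*=np.arcsin(np.linalg.norm(ax))/np.linalg.norm(ax)
N=R.from_rotvec(ax)*M; print("tool z now",M.as_matrix()[:,2].round(3),"new",N.as_matrix()[:,2].round(3), N.as_matrix()[:,0].round(3))
o=np.array([-0,0,-5.]); o=np.array([8*0.7,0,-6.])   # ball in tool frame (about 6 up, 6 back)
b=np.r_[seat-82*fx,410]; j=inverse_kinematics(b-N.apply(o),N.as_quat()); print(None if j is None else np.round(j,2))
if j is not None and j[5]>-3.1 and abs(j[4])<1.45:
    manip.movej(j); manip.wait(0.5); st(); tilt()
    im=optics.read_camera("wrist"); cv2.imwrite("pics/w8.png",im[:,:,::-1])
E
```

```text
side {'pestle_ball': [370.5, 372.3, 420.3], 'pestle_collar': [375.9, 364.6, 371.1], 'pestle_balance': [385.9, 357.1, 319.7]}
top {'pestle_ball': [373.5, 372.2, 420.9], 'pestle_collar': [377.5, 365.7, 373.4], 'pestle_balance': [383.8, 358.4, 314.6]}
axis [-0.123  0.138  0.982] deg 10.641154758434904
side {'pestle_ball': [372.8, 371.8, 418.0], 'pestle_collar': [379.5, 366.3, 371.5], 'pestle_balance': [383.1, 360.8, 319.2]}
top {'pestle_ball': [371.8, 373.2, 420.6], 'pestle_collar': [376.6, 365.7, 370.4], 'pestle_balance': [385.6, 357.1, 317.5]}
axis [-0.117  0.132  0.984] deg 10.144845274450939
tool z now [ 0.999 -0.052  0.   ] new [ 0.991 -0.044 -0.127] [ 0.123 -0.085  0.989]
[ 1.21 -0.61 -0.77  0.23 -1.23 -2.69]
t33.35 ee [371.1 369.4 403.7] F [-1.1  1.1 -1.5] w0.315 ff57.6 q [ 1.21 -0.61 -0.77  0.23 -1.23 -2.69]
side {'pestle_ball': [363.6, 366.5, 411.6], 'pestle_collar': [362.0, 365.7, 367.2], 'pestle_balance': [365.7, 369.0, 311.6]}
top {'pestle_ball': [365.8, 369.8, 415.2], 'pestle_collar': [363.4, 368.6, 366.5], 'pestle_balance': [363.2, 367.5, 306.4]}
axis [ 0.001 -0.002  0.999] deg 0.13826451556816333
```

The pestle is plumb now. Lower to just above lip height in front of the mouth and check alignment.

```bash
cat >> h.py <<'E'
def tri(name,near,rad=35):
    # colour centroid in side & top near expected point -> least-squares intersection
    A=np.zeros((3,3));B=np.zeros(3)
    for c in ("side","top"):
        im=optics.read_camera(c); hsv=cv2.cvtColor(im,cv2.COLOR_RGB2HSV); p=optics.camera_params(c)
        Rm=R.from_quat(p["orientation"]); K=np.array(p["mtx"]); e=np.array(p["eye"],float)
        x=K@Rm.inv().apply(np.array(near)-e); x=x[:2]/x[2]
        lo,hi=((100,120),(20,35))[name=="collar"]
        m=cv2.inRange(hsv,(lo if name=="ball" else 20,110,50),(130 if name=="ball" else 35,255,255))>0
        yy,xx=np.mgrid[:480,:640]; m&=np.hypot(xx-x[0],yy-x[1])<13
        px=np.argwhere(m).mean(0)[::-1]; print(name,c,m.sum(),np.round(px,1),"exp",np.round(x,1))
        d=Rm.apply(np.linalg.inv(K)@np.r_[px,1]); d/=np.linalg.norm(d); P=np.eye(3)-np.outer(d,d); A+=P;B+=P@e
    return np.linalg.solve(A,B)
E
python3 - <<'E'
from h import *
f=np.load("fork.npz"); fx=f["fx"]; seat=np.array([443,342.5]); np.savez("fork.npz",fx=fx,seat=seat)
off=np.array([-6.3,-1,9]); F=np.r_[fx,0]
b=np.r_[seat-80*fx,245]; manip.move_linear(b-off,max_speed=110); s=st()
b=np.r_[seat-52*fx,245]; manip.move_linear(b-off,max_speed=60); manip.wait(.3); s=st()
ee=np.array(s["ee_pos"]); tilt(); 
B=tri("ball",ee+off); C=tri("collar",ee+off+[0,0,-39]); print("ball",B.round(1),"rel",(B-ee).round(1),"collar",C.round(1))
for P in (B,C): d=P[:2]-seat; print("along",d@fx,"across",d@[-fx[1],fx[0]])
a=optics.read_camera("side")[120:260,170:310]; t=optics.read_camera("top")[240:340,190:290]
cv2.imwrite("pics/c9.png",np.hstack([cv2.resize(a,(400,400),interpolation=2),cv2.resize(t,(400,400),interpolation=2)])[:,:,::-1])
E
```

```text
t35.48 ee [374.  370.4 237. ] F [-0.1  1.  -1. ] w0.314 ff57.6 q [ 1.2  -0.4  -1.   -0.22 -1.23 -2.7 ]
t36.39 ee [400.1 361.  236. ] F [-0.5 -0.5 -2. ] w0.316 ff57.6 q [ 1.13 -0.4  -1.02 -0.29 -1.16 -2.77]
side {'pestle_ball': [395.1, 360.3, 244.5], 'pestle_collar': [393.7, 361.2, 201.7], 'pestle_balance': [391.7, 360.5, 144.9]}
top {'pestle_ball': [394.8, 358.9, 245.7], 'pestle_collar': [392.9, 362.6, 196.4], 'pestle_balance': [393.2, 358.2, 140.4]}
axis [0.025 0.002 1.   ] deg 1.4190665035391665
ball side 83 [209.6 161.8] exp [209.6 163.2]
ball top 90 [207.5 313.6] exp [207.6 314.2]
collar side 60 [211.4 177. ] exp [211.7 175.6]
collar top 4 [211.  319.5] exp [210.4 315. ]
ball [394.5 359.5 249.7] rel [-5.5 -1.5 13.7] collar [387.5 358.2 203.4]
along -51.3712662438501 across -0.03049186994043357
along -57.57580401005826 across -3.6426904757118987
```

View pics/c9.png

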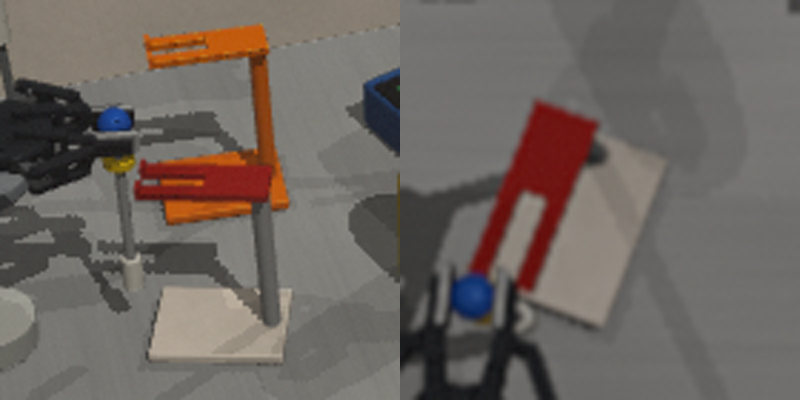

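Side crop shows the pestle plumb in front of the red mouth with the collar above the prongs. The across-slot alignment still needs a check, so I'll measure the slot centreline in the top and side pictures.

```bash
python3 - <<'E'
from h import *
f=np.load("fork.npz"); fx,seat=f["fx"],f["seat"]; fy=np.array([-fx[1],fx[0]])
for c in ("top","side"):
    im=cv2.imread(f"pics/{c}0.png"); hsv=cv2.cvtColor(im,cv2.COLOR_BGR2HSV)
    m=((hsv[...,0]<6)|(hsv[...,0]>174))&(hsv[...,1]>140)&(hsv[...,2]>50)
    yy,xx=np.nonzero(m); w=plane(c,np.c_[xx,yy],185)[:,:2]-seat
    k=np.linalg.norm(w,axis=1)<110; w=w[k]; al,ac=w@fx,w@fy
    for lo in range(-45,90,10):
        i=(al>=lo)&(al<lo+10)
        if i.sum()>2: print(c,lo,i.sum(),np.round([ac[i].mean(),ac[i].min(),ac[i].max()],1))
    # gap inside: non-red between prongs
    im2=im; P=optics.camera_params(c); Rm=R.from_quat(P["orientation"]);K=np.array(P["mtx"]);e=np.array(P["eye"])
    for a in (-25,-15,-5,5):
        row=[]
        for d in np.arange(-26,27,2.):
            x=K@Rm.inv().apply(np.r_[seat+a*fx+d*fy,185]-e); x=x[:2]/x[2]
            v=cv2.getRectSubPix(im2,(1,1),(float(x[0]),float(x[1])))[0,0].astype(int); row.append(v[2]-v[1])
        print(c,"a",a,row)
E
```

```text
top -35 32 [ -1.1 -21.7  19.5]
top -25 32 [ -1.2 -21.8  19.5]
top -15 33 [ -1.8 -21.4  19. ]
top -5 29 [ -0.3 -20.9  19.4]
top 5 33 [  0.2 -21.5  20.4]
top 15 36 [ -0.9 -21.5  19.9]
top 25 61 [ -0.8 -21.6  20.3]
top 35 62 [ -1.2 -21.2  19.3]
top 45 61 [ -1.5 -22.3  19.3]
top 55 64 [ -2.2 -23.7  18.8]
top 65 62 [ -1.3 -23.3  19.7]
top 75 32 [ -2.  -21.9  18.3]
top a -25 [np.int64(9), np.int64(24), np.int64(48), np.int64(78), np.int64(86), np.int64(88), np.int64(84), np.int64(68), np.int64(37), np.int64(15), np.int64(6), np.int64(7), np.int64(8), np.int64(8), np.int64(8), np.int64(9), np.int64(18), np.int64(38), np.int64(67), np.int64(81), np.int64(84), np.int64(83), np.int64(75), np.int64(51), np.int64(19), np.int64(5), np.int64(0)]
top a -15 [np.int64(11), np.int64(23), np.int64(52), np.int64(74), np.int64(84), np.int64(85), np.int64(79), np.int64(59), np.int64(33), np.int64(14), np.int64(8), np.int64(7), np.int64(8), np.int64(8), np.int64(7), np.int64(9), np.int64(15), np.int64(37), np.int64(62), np.int64(81), np.int64(83), np.int64(83), np.int64(76), np.int64(50), np.int64(21), np.
[... 2042 characters left out ...]
87), np.int64(89), np.int64(88), np.int64(88), np.int64(89), np.int64(92), np.int64(94), np.int64(93), np.int64(89), np.int64(79), np.int64(70), np.int64(68), np.int64(67), np.int64(81), np.int64(93), np.int64(91), np.int64(89), np.int64(88), np.int64(88), np.int64(89), np.int64(92), np.int64(92), np.int64(90)]
side a 5 [np.int64(59), np.int64(62), np.int64(71), np.int64(85), np.int64(91), np.int64(90), np.int64(89), np.int64(88), np.int64(85), np.int64(80), np.int64(80), np.int64(86), np.int64(89), np.int64(80), np.int64(72), np.int64(67), np.int64(63), np.int64(78), np.int64(94), np.int64(92), np.int64(90), np.int64(90), np.int64(89), np.int64(90), np.int64(91), np.int64(92), np.int64(92)]
```

Slot centreline is about 1 mm to the −y side of my estimate; I'll correct for that and slide in with force checks.

```bash
python3 - <<'E'
from h import *
f=np.load("fork.npz"); fx,seat=f["fx"],f["seat"]; fy=np.array([-fx[1],fx[0]])
off=np.array([-5.7,-1.2,9]); f0=np.array(telemetry.observe()["contact_force"])
bad=False
for al in (-51,-38,-28,-15,0):
    b=np.r_[seat+al*fx-1.0*fy,245]; manip.move_linear(b-off,max_speed=60); s=st()
    if np.linalg.norm((np.array(s["contact_force"])-f0)[:2])>6: print("contact!",al); bad=True; break
manip.wait(.3); tilt()
if not bad:
    a=optics.read_camera("side")[120:260,170:310]; t=optics.read_camera("top")[240:340,190:290]
    cv2.imwrite("pics/c10.png",np.hstack([cv2.resize(a,(400,400),interpolation=2),cv2.resize(t,(400,400),interpolation=2)])[:,:,::-1])
E
```

```text
t37.34 ee [400.3 359.6 236. ] F [-0.5 -0.4 -2. ] w0.316 ff57.6 q [ 1.13 -0.41 -1.02 -0.29 -1.16 -2.77]
t37.71 ee [412.9 354.8 235.9] F [ 0.4 -1.  -2.2] w0.321 ff57.6 q [ 1.1  -0.4  -1.02 -0.32 -1.12 -2.79]
t38.02 ee [422.3 351.7 235.9] F [ 0.2  1.  -1.8] w0.317 ff57.6 q [ 1.07 -0.4  -1.03 -0.34 -1.1  -2.81]
t38.39 ee [434.6 347.3 235.9] F [-0.3  0.2 -2.2] w0.319 ff57.6 q [ 1.04 -0.4  -1.03 -0.36 -1.07 -2.83]
t38.79 ee [448.7 342.3 235.9] F [-0.4 -0.7 -1.6] w0.314 ff57.6 q [ 1.   -0.4  -1.03 -0.39 -1.03 -2.85]
side {'pestle_ball': [440.8, 343.4, 246.0], 'pestle_collar': [440.4, 341.3, 196.3], 'pestle_balance': [438.3, 341.5, 142.9]}
top {'pestle_ball': [448.2, 342.4, 247.2], 'pestle_collar': [442.1, 343.0, 196.8], 'pestle_balance': [439.4, 338.4, 140.4]}
axis [0.053 0.028 0.998] deg 3.441916609950116
```

No contact; the shaft is in the slot. Lower until the collar takes load, then release.

```bash
python3 - <<'E'
from h import *
s=telemetry.observe(); t=np.array([448.7,342.3,236.]); f0=np.mean([telemetry.observe()["contact_force"] for _ in range(1)],0)
hit=False
for z in list(range(231,222,-3))+list(range(221,204,-1)):
    t[2]=z; manip.move_linear(t,max_speed=30); manip.wait(0.08); s=telemetry.observe(); F=np.array(s["contact_force"])
    print(z,np.round(s["ee_pos"][2],1),F.round(1))
    if F[2]>2.0: hit=True; break
    if np.abs(F[:2]).max()>8: print("side force"); break
tilt(); st()
E
```

```text
231 230.7 [-0.4 -0.4 -1.2]
228 227.9 [-0.4  0.3 -2.4]
225 224.9 [-0.8  0.3 -1.5]
221 220.8 [ 0.2  0.3 -1.9]
220 220.3 [-0.5 -0.4 -0.7]
219 220.2 [-0.7 -1.4  3.1]
side {'pestle_ball': [443.1, 342.8, 228.6], 'pestle_collar': [440.6, 340.1, 185.0], 'pestle_balance': [441.1, 344.0, 125.4]}
top {'pestle_ball': [444.5, 342.8, 227.3], 'pestle_collar': [442.1, 345.8, 182.3], 'pestle_balance': [442.6, 343.6, 125.6]}
axis [ 0.019 -0.01   1.   ] deg 1.2249093030001208
t42.09 ee [448.9 342.4 220.2] F [-1.6 -2.1  5.3] w0.318 ff57.7 q [ 1.   -0.35 -1.04 -0.45 -1.03 -2.85]
```

```bash
python3 - <<'E'
from h import *
manip.move_linear([448.7,342.3,220.2],max_speed=30); st()
open_gripper(); manip.wait(0.5); s=st(); tilt()
z=R.from_quat(s["tool_rot"]).as_matrix()[:,2]; t=np.array(s["ee_pos"])-95*z; manip.move_linear(t,max_speed=60)
manip.wait(1.0); st()
for c in ("side","top"):
    optics.read_camera(c)
    for n in ("pestle_ball","pestle_collar","pestle_balance","fork_seat"): print(c,n,[(np.round(d["location"],1).tolist(),round(d["score"],2)) for d in nets.landmark_of(c,n)])
E
```

```text
t42.34 ee [448.7 342.4 220.2] F [-1.  -0.6  2.9] w0.316 ff57.7 q [ 1.   -0.35 -1.04 -0.44 -1.03 -2.85]
t43.44 ee [448.7 342.3 220.2] F [-0.5 -0.7  0.1] w1.002 ff0.0 q [ 1.   -0.35 -1.04 -0.44 -1.03 -2.85]
side {'pestle_ball': [440.2, 339.9, 229.4], 'pestle_collar': [443.3, 342.3, 183.3], 'pestle_balance': [443.2, 341.8, 126.1]}
top {'pestle_ball': [440.9, 339.2, 230.3], 'pestle_collar': [441.5, 342.6, 179.8], 'pestle_balance': [443.9, 341.8, 120.5]}
axis [-0.028 -0.021  0.999] deg 2.014114125462653
t46.58 ee [354.5 346.5 232.3] F [ 0.4 -0.1  0.1] w1.000 ff0.0 q [ 1.23 -0.5  -1.06 -0.15 -1.25 -2.67]
side pestle_ball [([438.2, 339.2, 227.5], 0.55)]
side pestle_collar [([440.6, 339.9, 185.0], 0.84)]
side pestle_balance [([441.3, 341.3, 127.5], 0.7)]
side fork_seat [([440.7, 344.1, 183.9], 0.87), ([491.1, 547.7, 184.8], 0.77)]
top pestle_ball [([441.2, 340.1, 230.9], 0.7)]
top pestle_collar [([440.9, 344.3, 184.7], 0.62)]
top pestle_balance [([443.3, 341.3, 122.4], 0.61)]
top fork_seat [([445.9, 344.4, 187.1], 0.95), ([491.4, 550.1, 181.2], 0.61)]
```

The pestle hangs upright with its collar on the seat, and the gripper is clear.

```bash
python3 - <<'E'
from h import *
manip.wait(1.0); print(job.hand_in())
E
```

```text
the job is handed in; nothing more can be done
None
```

I handed the job in at about 48 s: the pestle hangs by its collar in the red fork within about 2° of upright, gripper clear, no verdict returned; I tilted the tool rather than letting the pestle swing (grip would not ease below 59 N), and its tip pressed the fork once (27 N).

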